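Tighten the feed unit's cover levers crosswise in two passes

TASK

Clamp down the cover of the feed unit by turning its four clamping levers clockwise in two passes, each pass crosswise: one lever, then the one diagonally opposite, then the other diagonal pair. In the first pass turn each lever only until it points straight out over its corner of the cover; once all four are there, turn each one in the second pass fully home against its stop pin. Leave everything else on the bench where it stands.

Things in the scene. Friction and masses are not known exactly. Their poses are not given: they have to be found in the camera images.
- unit: Fixed feed unit: grey housing 200 x 200 mm, aluminium cover 180 x 180 mm with its top at 72 mm above the table. Camera head in the middle, 60 x 60 mm, up to 200 mm. Four levers on the cover, 1 to 4 clockwise from above; 1 and 3 are diagonal, 2 and 4 too. Origin: centre of the underside, at table height; z up, x and y square to the sides.
- lever_1 (a joint): Clamping lever at the +x +y corner; vertical pivot at x = +55, y = +55 mm in the unit's frame. Value: rad turned clockwise seen from above, 0 = loose, 0.87 = pointing straight out over its corner, 1.75 = hard against its stop. The arm points in the unit's frame at 95 deg minus the value (counter-clockwise from +x). Stays where left; takes about 7 N sideways at 50 mm from the pivot.
- lever_1_tip (a point): Centre of the round end of lever 1's arm, 63 mm from its pivot, 104 mm above the table. The black arm is 14 mm wide (end 18 mm), reaches 72 mm from the pivot and lies 95 to 113 mm above the table. Its stop is a steel pin on the cover, 10 mm thick, 114 mm high, 30 mm from the pivot on the clockwise side.
- lever_2 (a joint): Clamping lever at the +x -y corner; vertical pivot at x = +55, y = -55 mm in the unit's frame. Value: rad turned clockwise seen from above, 0 = loose, 0.87 = pointing straight out over its corner, 1.75 = hard against its stop. The arm points in the unit's frame at 5 deg minus the value (counter-clockwise from +x). Stays where left; takes about 7 N sideways at 50 mm from the pivot.
- lever_2_tip (a point): Centre of the round end of lever 2's arm, 63 mm from its pivot, 104 mm above the table. The black arm is 14 mm wide (end 18 mm), reaches 72 mm from the pivot and lies 95 to 113 mm above the table. Its stop is a steel pin on the cover, 10 mm thick, 114 mm high, 30 mm from the pivot on the clockwise side.
- lever_3 (a joint): Clamping lever at the -x -y corner; vertical pivot at x = -55, y = -55 mm in the unit's frame. Value: rad turned clockwise seen from above, 0 = loose, 0.87 = pointing straight out over its corner, 1.75 = hard against its stop. The arm points in the unit's frame at -85 deg minus the value (counter-clockwise from +x). Stays where left; takes about 7 N sideways at 50 mm from the pivot.
- lever_3_tip (a point): Centre of the round end of lever 3's arm, 63 mm from its pivot, 104 mm above the table. The black arm is 14 mm wide (end 18 mm), reaches 72 mm from the pivot and lies 95 to 113 mm above the table. Its stop is a steel pin on the cover, 10 mm thick, 114 mm high, 30 mm from the pivot on the clockwise side.
- lever_4 (a joint): Clamping lever at the -x +y corner; vertical pivot at x = -55, y = +55 mm in the unit's frame. Value: rad turned clockwise seen from above, 0 = loose, 0.87 = pointing straight out over its corner, 1.75 = hard against its stop. The arm points in the unit's frame at -175 deg minus the value (counter-clockwise from +x). Stays where left; takes about 7 N sideways at 50 mm from the pivot.
- lever_4_tip (a point): Centre of the round end of lever 4's arm, 63 mm from its pivot, 104 mm above the table. The black arm is 14 mm wide (end 18 mm), reaches 72 mm from the pivot and lies 95 to 113 mm above the table. Its stop is a steel pin on the cover, 10 mm thick, 114 mm high, 30 mm from the pivot on the clockwise side.
- bottle: White bottle, 60 mm across, 190 mm high, upright beside the unit. Loose; not to be disturbed. Origin: centre of its underside.
- can: Metal can, 64 mm across, 150 mm high, upright beside the unit. Loose; not to be disturbed. Origin: centre of its underside.
- spool: Grey empty reel standing on end, 66 mm across, 117 mm high, beside the unit. Loose; not to be disturbed. Origin: centre of its underside.
- pendant: Black hand control lying flat, 150 x 46 x 24 mm. Loose; not to be disturbed. Origin: centre of its underside.
- stepper: Small square motor, 56 x 56 x 60 mm, its thin shaft pointing up to 84 mm. Loose; not to be disturbed. Origin: centre of its underside.
- alubox: Closed aluminium box, 150 x 100 x 50 mm. Loose; not to be disturbed. Origin: centre of its underside.
- driver: Screwdriver lying flat on the table, 200 mm long, 26 mm thick. Loose; not to be disturbed. Origin: on the table under its middle, x along the shaft.

How it is judged:
On the way, in this order (a step that is already met when the one before it is completed fails the run):
1. first pass: one diagonal pair of levers is turned about half way while the other pair is still loose (((value of joint each of lever_1, lever_3 above 0.6 rad and value of joint each of lever_2, lever_4 below 0.6 rad) or (value of joint each of lever_2, lever_4 above 0.6 rad and value of joint each of lever_1, lever_3 below 0.6 rad))), for 0.05 s.
2. first pass done: all four levers point roughly straight out over their corners (between 0.6 and 1.25 rad) (value of joint lever_1 between 0.6 and 1.25 rad and value of joint lever_2 between 0.6 and 1.25 rad and value of joint lever_3 between 0.6 and 1.25 rad and value of joint lever_4 between 0.6 and 1.25 rad), for 0.05 s.
3. second pass: one diagonal pair is fully home while the other pair is still at half way (((value of joint each of lever_1, lever_3 above 1.62 rad and value of joint each of lever_2, lever_4 below 1.25 rad) or (value of joint each of lever_2, lever_4 above 1.62 rad and value of joint each of lever_1, lever_3 below 1.25 rad))), for 0.05 s.
At the end, for the whole second after the job is handed in: All four levers are home against their stop pins (beyond 1.62 of 1.75 rad), and the loose things on the bench are within 40 mm of where they began (value of joint each of lever_1, lever_2, lever_3, lever_4 above 1.62 rad and distance of each of bottle, can, spool, pendant, stepper, alubox, driver from where it was at the start of the episode below 0.04 m); the robot touches nothing.
It fails at once if a lever of each diagonal is past 0.6 rad while both their opposites are not: the first pass is not crosswise ((value of joint each of lever_1, lever_2 above 0.6 rad and value of joint each of lever_3, lever_4 below 0.6 rad) or (value of joint each of lever_1, lever_4 above 0.6 rad and value of joint each of lever_3, lever_2 below 0.6 rad) or (value of joint each of lever_3, lever_2 above 0.6 rad and value of joint each of lever_1, lever_4 below 0.6 rad) or (value of joint each of lever_3, lever_4 above 0.6 rad and value of joint each of lever_1, lever_2 below 0.6 rad)).
It fails at once if a lever of each diagonal is past 1.25 rad while both their opposites are not: the second pass is not crosswise ((value of joint each of lever_1, lever_2 above 1.25 rad and value of joint each of lever_3, lever_4 below 1.25 rad) or (value of joint each of lever_1, lever_4 above 1.25 rad and value of joint each of lever_3, lever_2 below 1.25 rad) or (value of joint each of lever_3, lever_2 above 1.25 rad and value of joint each of lever_1, lever_4 below 1.25 rad) or (value of joint each of lever_3, lever_4 above 1.25 rad and value of joint each of lever_1, lever_2 below 1.25 rad)).
It fails at once if a lever is turned past 1.25 rad while another has not yet had its first pass (below 0.6 rad) (value of joint any of lever_1, lever_2, lever_3, lever_4 above 1.25 rad and value of joint any of lever_1, lever_2, lever_3, lever_4 below 0.6 rad).
It fails at once if a loose thing on the bench is pushed 40 mm or more, or one of the upright ones is knocked over (distance of any of bottle, can, spool, pendant, stepper, alubox, driver from where it was at the start of the episode above 0.04 m or angle between any of bottle, can, spool's own z axis and vertical above 0.5 rad).
It also fails if it takes over 72 s, if anything falls off the work surface, if the arm or the gripper's body presses on something with over 40 N, if the wrist force passes 120 N, or if a joint passes its speed limit or range.

ROBOT

A 6-joint arm with a two-finger parallel gripper is mounted at the origin on the work surface. World frame = base frame: x ahead of the robot, y to its left, z up, the work surface at z = 0. Lengths are in m, angles in rad, forces in N, time in s.
With the tool pointing down it reaches from about 0.275 to 0.725 m from the base axis. Payload 5.6 kg.
Tool frame: the origin (TCP) lies at the very end of the fingers, on their centre line; the grasp point (between the pads) lies 19 mm behind it; x points along the fingers, y is the direction in which the jaws open and shut, and the axes are right-handed (so a half turn about x gives the same grasp; the last joint's range is limited). The gripper opens to 85 mm and grips with 20 to 120 N. Pads are 22 mm wide; open, the fingers measure 114 mm over their backs; the gripper's body (76 mm by 85 mm) begins 54 mm behind the grasp point. The pads swing forward as they close: fully open they stand 13 mm farther back than shut.
Start: joints at [-0.971, 0.255, 0.108, 0, -1.424, -0.285], TCP at [0.17, -0.523, 0.231] pointing down, gripper open.
Joint ranges: [-2.95, 2.95], [-1.21, 1.97], [-1.09, 1.5], [-2.87, 1.71], [-2.94, -0.07], [-3.05, 3.05]. Speed limits (rad/s): [2.57, 2.57, 3.14, 3.14, 3.14, 3.14].

INTERFACE

Orientations are given as a rotation vector (axis times angle).
In Python, from workcell import ctrl gives the robot as it stands. The module is installed in compiled form; this text tells all that it offers.
- The arm moves only by the tool play_rows, never from a script. Its argument "moves" is text: rows parted by semicolons, each of 7 numbers parted by spaces: the shift along the tool's x, y, z each as a share of 100 mm, from -1 to 1, then the turn, a rotation vector about the tool's x, y, z each as a share of pi/4 rad, from -1 to 1, then the opening, from 0 (shut) to 1 (fully open). In form: tx ty tz rx ry rz jaw; .... A call has 1 to 8 rows; each row is the pose to reach, as a shift and turn from the pose measured when the call began, along the tool's axes at that moment; what a row does not reach only later rows make up. A row lasts 1/8 s, in which the tool goes at most 62.5 mm and 10.7 degrees, less where a joint would pass 70% of its speed; a pose out of reach is approached as far as the arm can. A call with a number of a shift or a turn outside -1 to 1 is refused whole. A call with a gripper value outside its range is refused whole. The fingers move at their own pace and stop on an object; "newtons" is the grip in N (left out, the last holds). Time passes only in rows, so rows that repeat a pose let the fingers close. It gives the time, the measured TCP pose, the force and the opening at its end, in the units of the state.
- ctrl.get_obs(): the state, without advancing time (a new reading comes with each control period).
- ctrl.camera(name): name is "scene" or "top" or "wrist"; returns a dict with "image" (420x560x3 uint8, red, green, blue), "z_map" (420x560 float32, m along the optical axis (not along the pixel's ray), 0 where there is no reading), "vertical_fov" (degrees; the focal length in pixels is half the picture's height over the tangent of half this angle, whatever the lens; pixels are square), "cx", "cy" (the principal point, pixels), "world_from_camera" (4x4, takes a point from camera to world coordinates); the wrist camera has in their place "T_tool_cam" (4x4, takes a point from camera to tool coordinates, whose origin is the TCP and whose axes are the tool frame's). Camera axes: x right, y down, z forward; pixel columns grow to the right and rows downward; lengths in m; the calibration is good to about 2 mm. The wrist camera is an equidistant fisheye: a pixel r from the principal point sees the ray r / f radians off the axis. A picture is of the moment at which its call begins: read the wrist's pose just before it.
- ctrl.job_done(): hands the job in, once; it reports no verdict.
The state is a dict: "time_s": time; "qpos": joint angles; "dq": joint speeds; "joint_torque": joint torques, N m; "position": TCP position; "tcp_rot": TCP orientation; "ft_force": force on the tool from outside, world axes, zero at the start; "ft_torque": the same for the moment, N m; "finger_gap": finger opening in m.
Only numpy, scipy, OpenCV 4.12 (cv2) and the standard library are available. Lean on these libraries where they do the work, as an engineer would, in place of code of your own. Each camera call takes 0.05 s, during which the arm holds its last target. There are 200 camera calls.

## Working session

There is one attempt and no reset: what is moved stays moved. The work goes in short steps, Python scripts to look and compute and a tool call to move; the robot and the scene stay as the last step left them, time stands still between calls to the robot, and variables do not carry over. Pictures are saved under pics/ and viewed, about 8 in all and at most 12, crops included, and the job is handed in when it is done.

Besides the shell and the picture viewer there is one more tool, called after "Emit:" as name(argument=value, ...), one argument or row to a line, values as JSON. play_rows: Moves the arm, as the interface text tells. Shift numbers are shares of 100 mm and turn numbers shares of pi/4 rad, none past 1 either way. Its arguments: {"type":"object","properties":{"moves":{"type":"string"},"newtons":{"type":"number"}},"required":["moves"]}

```bash
mkdir -p pics; cat > h.py <<'E'
import numpy as np, cv2
from workcell import ctrl
from scipy.spatial.transform import Rotation as R
def cloud(c):
    z=c["z_map"];h,w=z.shape;f=h/2/np.tan(np.radians(c["vertical_fov"])/2)
    v,u=np.mgrid[:h,:w]
    p=np.stack([(u-c["cx"])/f*z,(v-c["cy"])/f*z,z],-1)
    T=np.array(c["world_from_camera"]);return p@T[:3,:3].T+T[:3,3]
E
python3 - <<'E'
from h import *
o=ctrl.get_obs();print({k:np.round(v,3) for k,v in o.items()})
for n in("top","scene"):
    c=ctrl.camera(n);cv2.imwrite(f"pics/{n}0.png",c["image"][...,::-1]);np.save(n+".npy",cloud(c));print(np.round(c["world_from_camera"],3),c["vertical_fov"])
E
```

```text
{'time_s': np.float64(0.0), 'qpos': array([-0.971,  0.256,  0.107, -0.   , -1.424, -0.285]), 'dq': array([-0.001, -0.001, -0.002,  0.001, -0.   ,  0.   ]), 'joint_torque': array([-1.0000e-03, -3.8664e+01,  2.3793e+01,  5.3650e+00, -6.0000e-03,
       -0.0000e+00]), 'position': array([ 0.17 , -0.522,  0.23 ]), 'tcp_rot': array([-0.245,  1.557,  0.249]), 'ft_force': array([ 0.369, -0.05 ,  0.576]), 'ft_torque': array([ 0.016, -0.044, -0.003]), 'finger_gap': np.float64(0.085)}
[[ 1.000e-03 -9.920e-01  1.270e-01  4.600e-01]
 [-1.000e+00 -4.000e-03 -1.800e-02 -1.300e-02]
 [ 1.800e-02 -1.270e-01 -9.920e-01  1.213e+00]
 [ 0.000e+00  0.000e+00  0.000e+00  1.000e+00]] 57.42617689640529
[[-0.717  0.575 -0.393  1.191]
 [ 0.697  0.605 -0.386  0.571]
 [ 0.016 -0.551 -0.835  1.37 ]
 [ 0.     0.     0.     1.   ]] 50.35422839834716
```

View pics/top0.png

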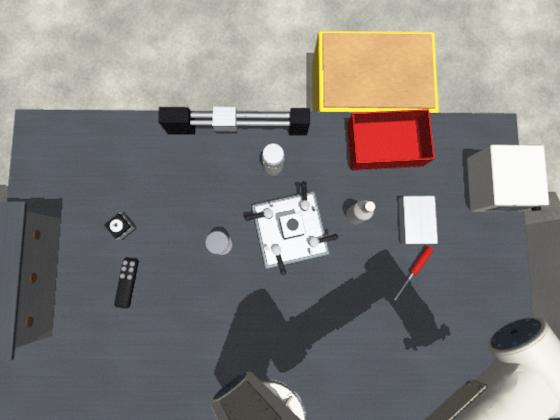

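View pics/scene0.png

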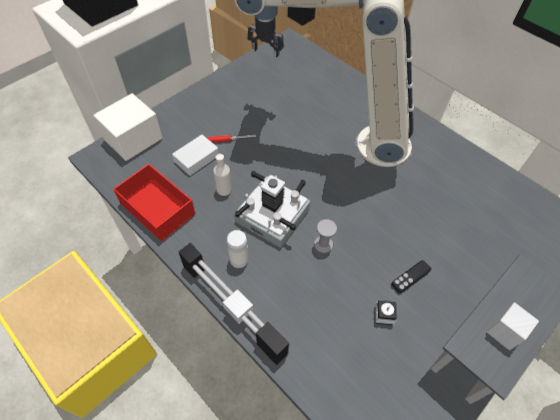

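```bash
python3 - <<'E'
from h import *
p=np.load("top.npy");im=cv2.imread("pics/top0.png")
z=p[...,2];roi=np.zeros(z.shape,bool);roi[175:290,235:345]=1
for lo,hi in((.064,.08),(.03,.12)):
    m=roi&(z>lo)&(z<hi);print(m.sum(),cv2.minAreaRect((p[m][:,:2]*1000).astype(np.float32)))
m=roi&(z>.185)&(z<.21);print("head",m.sum(),cv2.minAreaRect((p[m][:,:2]*1000).astype(np.float32)))
dark=im.max(2)<60
m=roi&(z>.09)&(z<.12)&dark;n,l,s,c=cv2.connectedComponentsWithStats(m.astype(np.uint8))
for i in range(1,n):
    if s[i,4]>20:
        q=p[l==i];print("lever",s[i],cv2.minAreaRect((q[:,:2]*1000).astype(np.float32)),np.median(q[:,2]))
for n,(a,b,cc,d) in dict(can=(140,175,255,290),spool=(222,260,200,236),bottle=(195,226,340,380)).items():
    q=p[a:b,cc:d].reshape(-1,3);q=q[q[:,2]>.02];t=q[q[:,2]>q[:,2].max()-.01];print(n,cv2.minEnclosingCircle((t[:,:2]*1000).astype(np.float32)),q[:,2].max(),np.round(q.min(0),3),np.round(q.max(0),3))
cv2.imwrite("pics/top1.png",cv2.resize(im[135:285,195:385],None,fx=4,fy=4,interpolation=cv2.INTER_CUBIC))
E
```

```text
2538 ((565.6298828125, -67.72063446044922), (180.29855346679688, 182.3098907470703), 12.974291801452637)
3995 ((564.3402709960938, -66.94651794433594), (227.48622131347656, 227.85276794433594), 23.108835220336914)
head 473 ((565.2380981445312, -66.81980895996094), (59.245426177978516, 59.89796447753906), 12.628983497619629)
lever [300 181   7  19  75] ((674.913818359375, -104.633544921875), (53.744056701660156, 14.831023216247559), 5.6710615158081055) 0.11198487151122083
lever [244 213  19   8  58] ((597.1358032226562, 40.791221618652344), (15.613360404968262, 52.41831588745117), 8.09626293182373) 0.11219596991414871
lever [320 234  18   7  52] ((534.717041015625, -176.29998779296875), (13.783374786376953, 50.50146484375), 16.7220401763916) 0.1118112101285329
lever [277 256   4  11  22] ((469.1785583496094, -32.32729721069336), (28.34117317199707, 8.627243995666504), 0.26764070987701416) 0.11172327283631689
lever [280 263   6  10  26] ((450.83392333984375, -43.661407470703125), (14.27277660369873, 25.37148666381836), 89.91419219970703) 0.11209999317749786
can ((459.69378662109375, -13.374753952026367), 9.999999747378752e-05) 1.2129826988199663 [ 0.46  -0.046  0.022] [0.804 0.018 1.213]
spool ((459.69378662109375, -13.374753952026367), 9.999999747378752e-05) 1.2129826988199663 [ 0.46  -0.013  0.107] [0.554 0.178 1.213]
bottle ((459.69378662109375, -13.374753952026367), 9.999999747378752e-05) 1.2129826988199663 [ 0.46  -0.306  0.02 ] [ 0.643 -0.013  1.213]
```

View pics/top1.png

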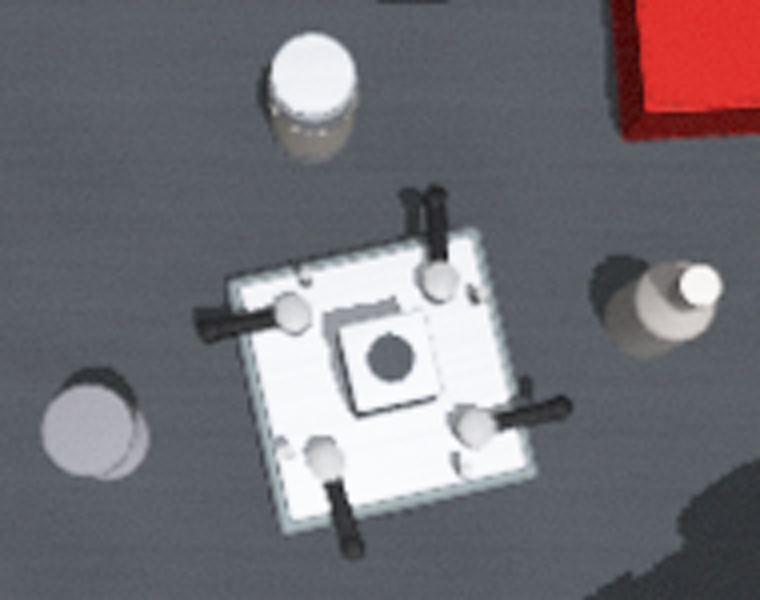

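```bash
cat >> h.py <<'E'
C=np.array([.565,-.067]);A=np.radians(12.8)
U=R.from_euler('z',A).as_matrix()
def rows(pts,yaw=None):
    """pts: unit-frame (x,y,z) in mm, printed as tool-frame shares"""
    o=ctrl.get_obs();M=R.from_rotvec(o["tcp_rot"]).as_matrix();P=np.array(o["position"])
    # desired: tool x down, tool y along nearest unit axis
    a=np.arctan2(M[1,1],M[0,1]);t=A+np.round((a-A)/(np.pi/2))*np.pi/2 if yaw is None else yaw
    y=np.array([np.cos(t),np.sin(t),0]);x=np.array([0,0,-1.]);D=np.stack([x,y,np.cross(x,y)],1)
    rv=R.from_matrix(M.T@D).as_rotvec()/(np.pi/4)
    u=U.T@(P-[*C,0]);print("now unit mm",np.round(u*1000,1),"F",np.round(U.T@o["ft_force"],1),"gap",round(float(o["finger_gap"]),3),"t",round(float(o["time_s"]),2),"turn",np.round(rv,3))
    for q in pts:
        w=U@(np.array(q)/1000)+[*C,0];print(q,np.round(M.T@(w-P)/.1,2))
E
python3 - <<'E'
from h import *
p=np.load("top.npy")
for n,(a,b,cc,d) in dict(can=(140,175,255,290),spool=(222,260,200,236),bottle=(195,226,340,380)).items():
    q=p[a:b,cc:d].reshape(-1,3);q=q[(q[:,2]>.02)&(q[:,2]<.4)];t=q[q[:,2]>q[:,2].max()-.01];w=np.append(np.array(cv2.minEnclosingCircle((t[:,:2]*1000).astype(np.float32))[0]),0)/1000
    print(n,w,U.T@(w-[*C,0]),q[:,2].max())
rows([(27,105,240),(27,105,100),(73,108,100),(97,96,100),(107,70,100)])
E
```

```text
can [ 0.77391016 -0.01410008  0.        ] [0.2154385  0.00530159 0.        ] 0.15445402018764676
spool [0.52200623 0.14549982 0.        ] [0.00515366 0.21674427 0.        ] 0.12316963344624732
bottle [ 0.61607678 -0.27707465  0.        ] [ 0.00326577 -0.21617014  0.        ] 0.19351163197183063
now unit mm [-485.9 -356.8  230.5] F [ 0.3  0.3 -0.6] gap 0.086 t 0.1 turn [ 0.116 -0.    -0.002]
(27, 105, 240) [-0.09  4.13  5.53]
(27, 105, 100) [1.31 4.13 5.53]
(73, 108, 100) [1.31 4.12 5.99]
(97, 96, 100) [1.31 3.97 6.22]
(107, 70, 100) [1.31 3.71 6.29]
```

Emit:
play_rows(
  moves="-0.2 0 0 0.116 0 0 0; -0.2 0.4 0.5 0.116 0 0 0; -0.2 0.8 1 0.116 0 0 0; -0.2 0.8 1 0.116 0 0 0",
  newtons=30,
)

```text
time_s: 0.6
position: [0.2421, -0.4129, 0.2508]
tcp_rot: [-0.178, 1.563, 0.181]
ft_force: [-1.0, -0.7, 1.2]
finger_gap: 0.0123
```

Emit:
play_rows(
  moves="0 0.4 0.5 0 0 0 0; 0 0.8 1 0 0 0 0; 0 0.8 1 0 0 0 0",
)

```text
time_s: 0.98
position: [0.323, -0.3103, 0.2508]
tcp_rot: [-0.181, 1.562, 0.185]
ft_force: [0.0, -0.2, 0.3]
finger_gap: 0.0
```

Emit:
play_rows(
  moves="0 0.4 0.5 0 0 0 0; 0 0.8 1 0 0 0 0; 0 0.8 1 0 0 0 0",
)

```text
time_s: 1.35
position: [0.4033, -0.2077, 0.2506]
tcp_rot: [-0.183, 1.563, 0.188]
ft_force: [0.3, 0.0, -0.3]
finger_gap: -0.0001
```

```bash
python3 -c "
from h import *
rows([(27,105,240)])"
```

```text
now unit mm [-188.9 -101.4  250.6] F [ 0.3 -0.  -0.3] gap -0.0 t 1.35 turn [ 0.016  0.    -0.004]
(27, 105, 240) [0.11 2.04 2.18]
```

Emit:
play_rows(
  moves="0 0.5 0.5 0 0 0 0; 0 1 1 0 0 0 0; 0 1 1 0 0 0 0",
)

```text
time_s: 1.72
position: [0.478, -0.086, 0.2502]
tcp_rot: [-0.184, 1.564, 0.189]
ft_force: [-0.1, -0.7, -0.3]
finger_gap: 0.0001
```

Emit:
play_rows(
  moves="0 0.5 0.5 0.016 0 0 0; 0 1 1 0.016 0 0 0; 0 1 1 0.016 0 0 0",
)

```text
time_s: 2.1
position: [0.5528, 0.0356, 0.2491]
tcp_rot: [-0.175, 1.567, 0.179]
ft_force: [-0.2, -0.9, 0.4]
finger_gap: 0.0002
```

```bash
python3 -c "
from h import *
rows([(27,105,180),(27,105,100),(73,108,100),(60,125,130)])"
```

```text
now unit mm [ 10.8 102.7 249.1] F [-0.4 -0.8  0.4] gap 0.0 t 2.1 turn [ 0.003 -0.004 -0.004]
(27, 105, 180) [0.69 0.02 0.16]
(27, 105, 100) [1.49 0.02 0.17]
(73, 108, 100) [1.49 0.05 0.63]
(60, 125, 130) [1.19 0.22 0.5 ]
```

Emit:
play_rows(
  moves="0.4 0.02 0.1 0 0 0 0; 0.8 0.02 0.1 0 0 0 0; 1 0.02 0.1 0 0 0 0; 1 0.02 0.1 0 0 0 0",
)

```text
time_s: 2.6
position: [0.5606, 0.038, 0.1476]
tcp_rot: [-0.174, 1.571, 0.177]
ft_force: [-0.6, 0.5, -0.2]
finger_gap: -0.0
```

Emit:
play_rows(
  moves="0.3 0 0 0 0 0 0; 0.48 0 0 0 0 0 0; 0.48 0 0 0 0 0 0",
)

```text
time_s: 2.98
position: [0.56, 0.0369, 0.0998]
tcp_rot: [-0.174, 1.572, 0.176]
ft_force: [-0.5, -0.3, 0.4]
finger_gap: -0.0
```

```bash
python3 -c "
from h import *
rows([(27,105,180),(27,105,100),(73,108,100),(60,125,130)])
c=ctrl.camera('wrist');cv2.imwrite('pics/w1.png',c['image'][...,::-1])"
```

```text
now unit mm [ 18.2 102.4  99.8] F [-0.5 -0.2  0.4] gap -0.0 t 2.98 turn [-0.001 -0.011 -0.003]
(27, 105, 180) [-0.8   0.03  0.08]
(27, 105, 100) [-0.    0.03  0.09]
(73, 108, 100) [-0.01  0.06  0.55]
(60, 125, 130) [-0.3   0.23  0.42]
```

View pics/w1.png

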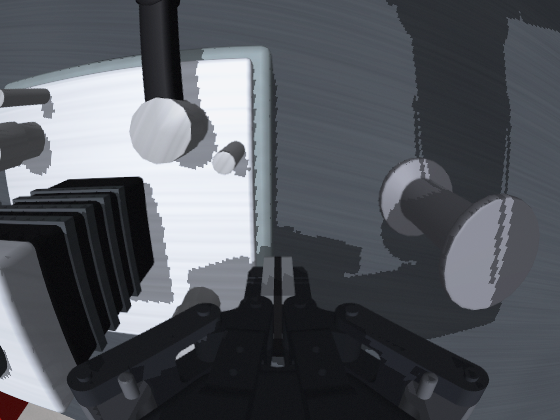

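The wrist view shows lever 4 (knob at 160,130, pin at 228,158) and the closed fingers at (278,270), just outside the cover edge; lever 1 is behind the fingers. I'll push lever 1 now.

Emit:
play_rows(
  moves="0 0.03 0.15 0 0 0 0; 0 0.05 0.25 0 0 0 0; 0 0.06 0.35 0 0 0 0; 0 0.06 0.45 0 0 0 0; 0 0.06 0.55 0 0 0 0; 0 0.06 0.55 0 0 0 0",
)

```text
time_s: 3.78
position: [0.6113, 0.0545, 0.1005]
tcp_rot: [-0.174, 1.575, 0.175]
ft_force: [-6.7, -1.5, 0.1]
finger_gap: 0.0001
```

```bash
cat >> h.py <<'E'
def levers(view=None):
    c=ctrl.camera("top");p=cloud(c);im=c["image"]
    q=(p-[*C,0])@U*1000;z=q[...,2]
    m=(z>98)&(z<122)&(im.max(2)<75)
    for i,(px,py,a0) in enumerate([(55,55,95),(55,-55,5),(-55,-55,-85),(-55,55,-175)]):
        d=q[...,:2]-[px,py];r=np.hypot(*d.transpose(2,0,1));k=m&(r>25)&(r<75)
        if k.sum()<8: print(i+1,"hidden",k.sum());continue
        s=np.median(d[k],0);v=(a0-np.degrees(np.arctan2(s[1],s[0]))+90)%360-90
        print("lever",i+1,"value",round(np.radians(v),2),"n",k.sum())
    if view: cv2.imwrite(view,cv2.resize(im[135:285,195:385],None,fx=4,fy=4)[...,::-1])
E
python3 -c "
from h import *
rows([])
levers('pics/t2.png')"
```

```text
now unit mm [ 72.1 108.2 100.5] F [-6.9  0.1  0.1] gap 0.0 t 3.77 turn [-0.002 -0.014 -0.003]
1 hidden 0
lever 2 value 0.22 n 77
lever 3 value 0.04 n 71
lever 4 value 0.01 n 74
```

View pics/t2.png

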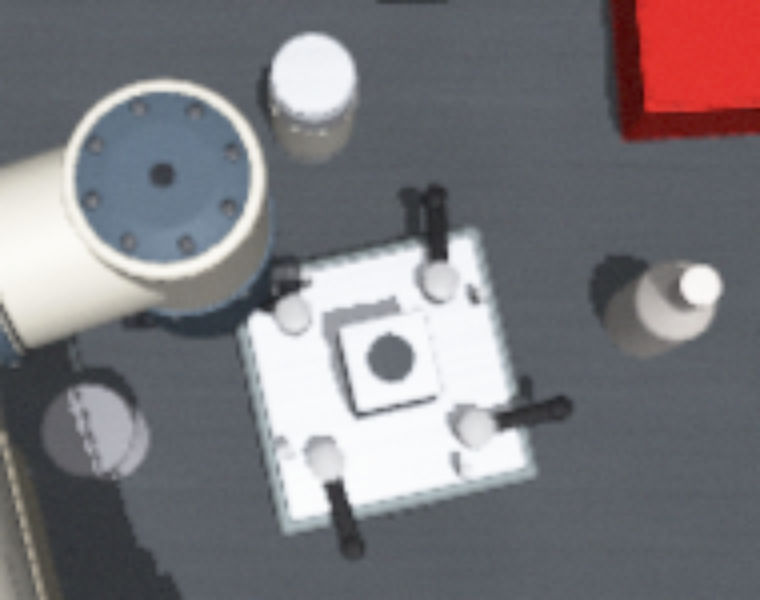

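Emit:
play_rows(
  moves="0 0 -0.1 0 0 0 0; -0.5 0 -0.1 0 0 0 0; -1 0 -0.1 0 0 0 0; -1 0 -0.1 0 0 0 0",
)

```text
time_s: 4.32
position: [0.6054, 0.0525, 0.207]
tcp_rot: [-0.173, 1.563, 0.176]
ft_force: [0.7, -0.3, -0.3]
finger_gap: -0.0
```

Emit:
play_rows(
  moves="-0.5 -0.1 0 0 0 0 0; -0.5 -0.5 -0.2 0 0 0 0; -0.5 -1 -0.4 0 0 0 0; -0.5 -1 -0.4 0 0 0 0",
)

```text
time_s: 4.82
position: [0.5876, -0.057, 0.2575]
tcp_rot: [-0.171, 1.561, 0.173]
ft_force: [1.0, 0.1, 0.2]
finger_gap: -0.0003
```

Emit:
play_rows(
  moves="0 -0.5 -0.2 0 0 0 0; 0 -1 -0.4 0 0 0 0; 0 -1 -0.4 0 0 0 0",
)

```text
time_s: 5.2
position: [0.5696, -0.1659, 0.2574]
tcp_rot: [-0.168, 1.561, 0.169]
ft_force: [0.3, 0.7, 1.0]
finger_gap: 0.0001
```

```bash
python3 -c "
from h import *
rows([(-22,-105,250),(-22,-105,150),(-22,-105,100),(-73,-108,100)])
levers()"
```

```text
now unit mm [-17.4 -97.4 257.4] F [0.5 0.6 1. ] gap 0.0 t 5.2 turn [-0.011  0.004 -0.   ]
(-22, -105, 250) [ 0.07 -0.08 -0.05]
(-22, -105, 150) [ 1.07 -0.08 -0.05]
(-22, -105, 100) [ 1.57 -0.08 -0.05]
(-73, -108, 100) [ 1.57 -0.11 -0.56]
1 hidden 0
2 hidden 0
lever 3 value 0.05 n 74
4 hidden 0
```

Emit:
play_rows(
  moves="0.5 -0.08 -0.03 -0.01 0 0 0; 1 -0.08 -0.03 -0.01 0 0 0; 1 -0.08 -0.03 -0.01 0 0 0",
)

```text
time_s: 5.62
position: [0.5666, -0.1708, 0.1534]
tcp_rot: [-0.174, 1.569, 0.18]
ft_force: [0.7, -0.6, 0.8]
finger_gap: -0.0005
```

Emit:
play_rows(
  moves="0.3 0 0 0 0 0 0; 0.57 0 0 0 0 0 0; 0.57 0 0 0 0 0 0",
)

```text
time_s: 6.0
position: [0.5666, -0.17, 0.0971]
tcp_rot: [-0.175, 1.57, 0.181]
ft_force: [1.1, -0.0, 0.5]
finger_gap: -0.0
```

```bash
python3 -c "
from h import *
rows([(-73,-108,100)])
levers()"
```

```text
now unit mm [ -21.2 -100.8   97.1] F [ 1.  -0.3  0.5] gap -0.0 t 6.0 turn [ 0.004 -0.007 -0.005]
(-73, -108, 100) [-0.03 -0.07 -0.52]
1 hidden 0
lever 2 value 0.27 n 11
lever 3 value 0.07 n 36
4 hidden 0
```

Emit:
play_rows(
  moves="-0.02 -0.05 -0.15 0 0 0 0; -0.02 -0.07 -0.25 0 0 0 0; -0.02 -0.07 -0.35 0 0 0 0; -0.02 -0.07 -0.45 0 0 0 0; -0.02 -0.07 -0.52 0 0 0 0; -0.02 -0.07 -0.52 0 0 0 0",
)

```text
time_s: 6.8
position: [0.5223, -0.1894, 0.1046]
tcp_rot: [-0.178, 1.556, 0.178]
ft_force: [6.3, 1.3, 1.0]
finger_gap: 0.0002
```

Emit:
play_rows(
  moves="0 0 0.1 0 0 0 0; -0.5 0 0.1 0 0 0 0; -1 0 0.1 0 0 0 0; -1 0 0.1 0 0 0 0",
)

```text
time_s: 7.3
position: [0.5336, -0.1883, 0.2105]
tcp_rot: [-0.181, 1.546, 0.175]
ft_force: [-0.3, -0.1, -0.7]
finger_gap: 0.0003
```

Emit:
play_rows(
  moves="-0.5 -0.5 -0.5 0 0 0 0; -0.5 -1 -1 0 0 0 0; -0.5 -1 -1 0 0 0 0; -0.5 -1 -1 0 0 0 0",
)

```text
time_s: 7.8
position: [0.4565, -0.3099, 0.2601]
tcp_rot: [-0.179, 1.546, 0.172]
ft_force: [-0.3, 0.3, 0.0]
finger_gap: 0.0002
```

```bash
python3 -c "
from h import *
rows([])
levers('pics/t3.png')"
```

```text
now unit mm [-159.6 -212.9  260.1] F [-0.2  0.4  0. ] gap 0.0 t 7.8 turn [0.001 0.022 0.008]
lever 1 value 0.7 n 77
lever 2 value 0.22 n 78
3 hidden 0
lever 4 value 0.01 n 79
```

View pics/t3.png

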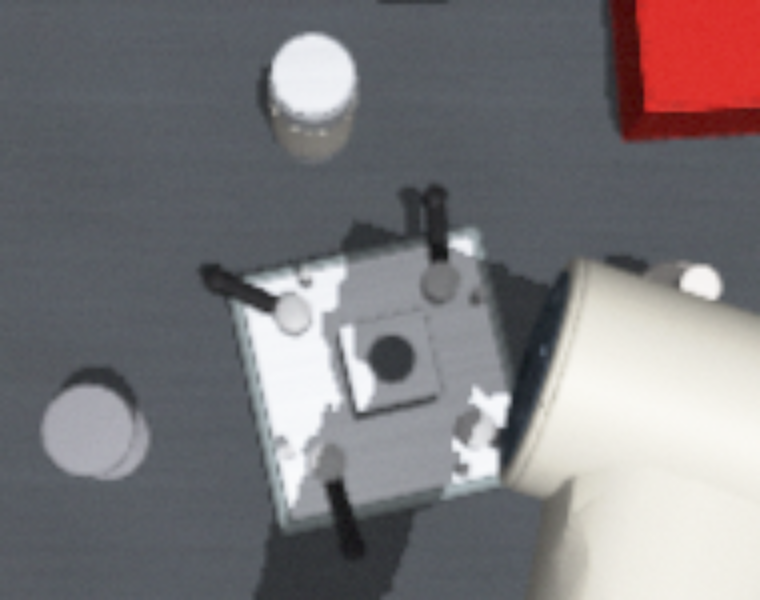

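Emit:
play_rows(
  moves="0 0.5 0 0 0.02 0.01 0; 0 1 0 0 0.02 0.01 0; 0 1 0 0 0.02 0.01 0",
)

```text
time_s: 8.22
position: [0.4345, -0.2084, 0.2593]
tcp_rot: [-0.178, 1.562, 0.183]
ft_force: [1.4, 0.0, 0.8]
finger_gap: 0.0002
```

Emit:
play_rows(
  moves="0 0.5 0 0 0 0 0; 0 1 0 0 0 0 0; 0 1 0 0 0 0 0",
)

```text
time_s: 8.6
position: [0.4116, -0.1087, 0.2598]
tcp_rot: [-0.182, 1.561, 0.186]
ft_force: [1.3, -0.7, 0.4]
finger_gap: -0.0
```

Emit:
play_rows(
  moves="0 0.5 0 0 0 0 0; 0 0.7 0 0 0 0 0; 0 0.7 0 0 0 0 0",
)

```text
time_s: 8.98
position: [0.3955, -0.0401, 0.26]
tcp_rot: [-0.183, 1.561, 0.188]
ft_force: [0.4, -1.6, 0.3]
finger_gap: 0.0001
```

```bash
python3 -c "
from h import *
rows([(-105,22,150)])
levers('pics/t4.png')"
```

```text
now unit mm [-159.3   63.8  260. ] F [ 0.1 -1.6  0.3] gap 0.0 t 8.97 turn [ 0.017  0.003 -0.003]
(-105, 22, 150) [ 1.1  -0.43  0.53]
lever 1 value 0.7 n 79
lever 2 value 0.22 n 79
lever 3 value 0.7 n 74
lever 4 value 0.02 n 79
```

Emit:
play_rows(
  moves="0.2 -0.43 0.53 0.017 0 0 0; 0.6 -0.44 0.53 0.017 0 0 0; 1 -0.44 0.53 0.017 0 0 0; 1 -0.44 0.53 0.017 0 0 0",
)

```text
time_s: 9.52
position: [0.4557, -0.0722, 0.1571]
tcp_rot: [-0.171, 1.57, 0.175]
ft_force: [0.4, -0.7, 0.3]
finger_gap: -0.0002
```

Emit:
play_rows(
  moves="0.3 0 0 0 0 0 0; 0.59 0 0 0 0 0 0; 0.59 0 0 0 0 0 0",
)

```text
time_s: 9.9
position: [0.4551, -0.0728, 0.0983]
tcp_rot: [-0.172, 1.572, 0.175]
ft_force: [0.3, -0.3, 0.7]
finger_gap: 0.0001
```

```bash
python3 -c "
from h import *
rows([(-108,76,101)])"
```

```text
now unit mm [-108.4   18.7   98.3] F [ 0.3 -0.4  0.7] gap 0.0 t 9.9 turn [-0.004 -0.01  -0.004]
(-108, 76, 101) [-0.03  0.57  0.  ]
```

Emit:
play_rows(
  moves="-0.02 0.15 0 0 0 0 0; -0.02 0.25 0 0 0 0 0; -0.02 0.35 0 0 0 0 0; -0.02 0.45 0 0 0 0 0; -0.02 0.57 0 0 0 0 0; -0.02 0.57 0 0 0 0 0",
)

```text
time_s: 10.65
position: [0.4443, -0.0173, 0.1034]
tcp_rot: [-0.175, 1.567, 0.174]
ft_force: [0.7, -6.1, 3.0]
finger_gap: 0.0003
```

Emit:
play_rows(
  moves="0 -0.1 0 0 0 0 0; -0.5 -0.1 0 0 0 0 0; -1 -0.1 0 0 0 0 0; -1 -0.1 0 0 0 0 0",
)

```text
time_s: 11.15
position: [0.4498, -0.0267, 0.2087]
tcp_rot: [-0.175, 1.556, 0.175]
ft_force: [-0.9, 0.1, -0.5]
finger_gap: -0.0001
```

Emit:
play_rows(
  moves="-0.5 0 0 0 0 0 0; -0.5 -0.2 0.5 0 0 0 0; -0.5 -0.4 1 0 0 0 0; -0.5 -0.4 1 0 0 0 0",
)

```text
time_s: 11.65
position: [0.5577, -0.0439, 0.2565]
tcp_rot: [-0.173, 1.561, 0.174]
ft_force: [0.1, 0.1, -0.4]
finger_gap: -0.0002
```

Emit:
play_rows(
  moves="0 -0.2 0.5 0 0 0 0; 0 -0.4 1 0 0 0 0; 0 -0.4 1 0 0 0 0",
)

```text
time_s: 12.02
position: [0.6656, -0.061, 0.252]
tcp_rot: [-0.172, 1.567, 0.175]
ft_force: [0.1, 0.2, -0.7]
finger_gap: 0.0002
```

```bash
python3 -c "
from h import *
rows([(105,-20,150)])
levers()"
```

```text
now unit mm [ 99.4 -16.5 252. ] F [ 0.1  0.2 -0.7] gap 0.0 t 12.03 turn [-0.003 -0.004 -0.003]
(105, -20, 150) [ 1.02 -0.04  0.06]
lever 1 value 0.71 n 74
lever 2 value 0.22 n 60
lever 3 value 0.7 n 75
lever 4 value 0.83 n 74
```

Emit:
play_rows(
  moves="0.5 0 0.06 0 0 0 0; 1 0 0.06 0 0 0 0; 1 0 0.06 0 0 0 0",
)

```text
time_s: 12.45
position: [0.6667, -0.0592, 0.1514]
tcp_rot: [-0.172, 1.573, 0.176]
ft_force: [1.2, 0.3, 1.0]
finger_gap: 0.0003
```

Emit:
play_rows(
  moves="0.3 0 0 0 0 0 0; 0.5 0 0 0 0 0 0; 0.5 0 0 0 0 0 0",
)

```text
time_s: 12.82
position: [0.6664, -0.0592, 0.1038]
tcp_rot: [-0.173, 1.571, 0.176]
ft_force: [-0.4, -0.2, -0.7]
finger_gap: -0.0
```

```bash
python3 -c "
from h import *
rows([(108,-76,100)])"
```

```text
now unit mm [100.6 -14.8 103.8] F [-0.5 -0.1 -0.7] gap -0.0 t 12.82 turn [-0.002 -0.008 -0.003]
(108, -76, 100) [ 0.04 -0.61  0.08]
```

Emit:
play_rows(
  moves="0.04 -0.15 0.05 0 0 0 0; 0.04 -0.25 0.08 0 0 0 0; 0.04 -0.35 0.08 0 0 0 0; 0.04 -0.45 0.08 0 0 0 0; 0.04 -0.55 0.08 0 0 0 0; 0.04 -0.61 0.08 0 0 0 0; 0.04 -0.61 0.08 0 0 0 0",
)

```text
time_s: 13.7
position: [0.6878, -0.1157, 0.0995]
tcp_rot: [-0.171, 1.57, 0.178]
ft_force: [-0.7, 5.9, -0.0]
finger_gap: 0.0002
```

Emit:
play_rows(
  moves="0 0.1 0 0 0 0 0; -0.5 0.1 0 0 0 0 0; -1 0.1 0 0 0 0 0; -1 0.1 0 0 0 0 0",
)

```text
time_s: 14.2
position: [0.6887, -0.1071, 0.206]
tcp_rot: [-0.172, 1.559, 0.175]
ft_force: [0.3, 0.9, 0.2]
finger_gap: -0.0
```

Emit:
play_rows(
  moves="-0.3 0.5 -0.2 0 0 0 0; -0.3 1 -0.3 0 0 0 0; -0.3 1 -0.3 0 0 0 0",
)

```text
time_s: 14.58
position: [0.6363, -0.0134, 0.2371]
tcp_rot: [-0.175, 1.558, 0.178]
ft_force: [-0.0, 0.2, 0.1]
finger_gap: -0.0
```

Emit:
play_rows(
  moves="0 0.5 -0.1 0 0 0 0; 0 0.8 -0.1 0 0 0 0; 0 0.8 -0.1 0 0 0 0",
)

```text
time_s: 14.95
position: [0.6083, 0.0635, 0.2369]
tcp_rot: [-0.177, 1.558, 0.18]
ft_force: [0.8, 0.0, 0.3]
finger_gap: 0.0002
```

```bash
python3 -c "
from h import *
rows([(60,115,150)])
levers()"
```

```text
now unit mm [ 71.1 117.7 236.9] F [ 0.8 -0.2  0.3] gap 0.0 t 14.95 turn [ 0.005  0.007 -0.002]
(60, 115, 150) [ 0.87 -0.03 -0.12]
lever 1 value 0.75 n 37
lever 2 value 0.81 n 72
lever 3 value 0.7 n 74
lever 4 value 0.83 n 73
```

Emit:
play_rows(
  moves="0.4 -0.03 -0.12 0 0 0 0; 0.87 -0.03 -0.12 0 0 0 0; 0.87 -0.03 -0.12 0 0 0 0",
)

```text
time_s: 15.38
position: [0.5955, 0.0552, 0.1459]
tcp_rot: [-0.176, 1.567, 0.176]
ft_force: [-0.6, 0.4, 1.2]
finger_gap: 0.0004
```

Emit:
play_rows(
  moves="0.3 0 0 0 0 0 0; 0.48 0 0 0 0 0 0; 0.48 0 0 0 0 0 0",
)

```text
time_s: 15.75
position: [0.596, 0.0545, 0.0985]
tcp_rot: [-0.176, 1.567, 0.175]
ft_force: [0.3, 0.1, 1.3]
finger_gap: -0.0001
```

```bash
python3 -c "
from h import *
rows([(72,111,101),(88,108,101),(100,98,101),(107,85,101),(107,76,101)])"
```

```text
now unit mm [ 57.1 111.6  98.5] F [0.3 0.  1.3] gap -0.0 t 15.75 turn [ 0.    -0.005  0.   ]
(72, 111, 101) [-0.03 -0.01  0.15]
(88, 108, 101) [-0.03 -0.04  0.31]
(100, 98, 101) [-0.03 -0.14  0.43]
(107, 85, 101) [-0.03 -0.27  0.5 ]
(107, 76, 101) [-0.03 -0.36  0.5 ]
```

Emit:
play_rows(
  moves="-0.02 0 0.15 0 0 0 0; -0.02 -0.02 0.23 0 0 0 0; -0.02 -0.04 0.31 0 0 0 0; -0.02 -0.14 0.43 0 0 0 0; -0.02 -0.2 0.47 0 0 0 0; -0.02 -0.27 0.5 0 0 0 0; -0.02 -0.36 0.5 0 0 0 0; -0.02 -0.36 0.5 0 0 0 0",
)

```text
time_s: 16.75
position: [0.653, 0.031, 0.102]
tcp_rot: [-0.174, 1.567, 0.176]
ft_force: [-3.2, 3.1, -0.4]
finger_gap: 0.0
```

Emit:
play_rows(
  moves="0 -0.04 0 0 0 0 0; 0 -0.04 0 0 0 0 0",
)

```text
time_s: 17.0
position: [0.654, 0.0284, 0.1031]
tcp_rot: [-0.172, 1.566, 0.178]
ft_force: [-3.3, 4.6, -0.6]
finger_gap: -0.0
```

```bash
python3 -c "
from h import *
rows([])
levers()"
```

```text
now unit mm [107.9  73.3 103.1] F [-2.2  5.2 -0.6] gap -0.0 t 17.0 turn [-0.    -0.002 -0.005]
lever 1 value 1.67 n 22
lever 2 value 0.81 n 72
lever 3 value 0.69 n 75
lever 4 value 0.83 n 74
```

Emit:
play_rows(
  moves="0 -0.04 0 0 0 0 0; 0 -0.05 0 0 0 0 0; 0 -0.05 0 0 0 0 0",
)

```text
time_s: 17.42
position: [0.6552, 0.0253, 0.1039]
tcp_rot: [-0.17, 1.565, 0.181]
ft_force: [-3.2, 6.5, -0.3]
finger_gap: 0.0001
```

```bash
python3 -c "
from h import *
rows([])
levers()"
```

```text
now unit mm [108.4  70.  103.9] F [-1.7  7.  -0.3] gap 0.0 t 17.43 turn [ 0.    -0.001 -0.009]
lever 1 value 1.74 n 21
lever 2 value 0.81 n 72
lever 3 value 0.7 n 74
lever 4 value 0.83 n 73
```

Emit:
play_rows(
  moves="0 -0.05 0 0 0 0 0; 0 -0.05 0 0 0 0 0",
)

```text
time_s: 17.73
position: [0.6559, 0.0237, 0.1043]
tcp_rot: [-0.166, 1.565, 0.185]
ft_force: [-4.0, 10.7, -1.6]
finger_gap: -0.0
```

Emit:
play_rows(
  moves="0 0.12 0 0 0 0 0; -0.5 0.12 0 0 0 0 0; -1 0.12 0 0 0 0 0; -1 0.12 0 0 0 0 0",
)

```text
time_s: 18.23
position: [0.6566, 0.0339, 0.2118]
tcp_rot: [-0.167, 1.552, 0.184]
ft_force: [-0.1, -0.2, -0.3]
finger_gap: 0.0004
```

Emit:
play_rows(
  moves="-0.5 0 0 0 0 0 0; -0.5 -0.5 -0.5 0 0 0 0; -0.5 -1 -0.9 0 0 0 0; -0.5 -1 -0.9 0 0 0 0",
)

```text
time_s: 18.73
position: [0.5894, -0.0873, 0.2615]
tcp_rot: [-0.165, 1.55, 0.181]
ft_force: [-0.4, -0.0, -0.6]
finger_gap: 0.0001
```

Emit:
play_rows(
  moves="0 -0.5 -0.4 0 0 0 0; 0 -0.95 -0.7 0 0 0 0; 0 -0.95 -0.7 0 0 0 0",
)

```text
time_s: 19.1
position: [0.5409, -0.1984, 0.2604]
tcp_rot: [-0.163, 1.549, 0.176]
ft_force: [0.5, 0.4, -0.3]
finger_gap: 0.0003
```

```bash
python3 -c "
from h import *
rows([(-57,-113,150)])
levers()"
```

```text
now unit mm [ -52.6 -122.8  260.4] F [ 0.6  0.3 -0.3] gap 0.0 t 19.1 turn [-0.009  0.02  -0.008]
(-57, -113, 150) [ 1.1   0.09 -0.06]
1 hidden 0
2 hidden 0
lever 3 value 0.69 n 70
4 hidden 0
```

Emit:
play_rows(
  moves="0.5 0.09 -0.05 0 0.02 0 0; 1 0.09 -0.05 0 0.02 0 0; 1 0.09 -0.05 0 0.02 0 0",
)

```text
time_s: 19.52
position: [0.5343, -0.1862, 0.1566]
tcp_rot: [-0.165, 1.573, 0.18]
ft_force: [0.2, -0.6, 0.4]
finger_gap: 0.0001
```

Emit:
play_rows(
  moves="0.3 0 0 0 0 0 0; 0.58 0 0 0 0 0 0; 0.58 0 0 0 0 0 0",
)

```text
time_s: 19.9
position: [0.5342, -0.1853, 0.0991]
tcp_rot: [-0.166, 1.574, 0.181]
ft_force: [1.1, -0.5, 0.8]
finger_gap: 0.0001
```

```bash
python3 -c "
from h import *
rows([(-72,-111,101),(-88,-108,101),(-100,-98,101),(-107,-85,101),(-107,-72,101)])"
```

```text
now unit mm [ -56.2 -108.6   99.1] F [ 1.  -0.7  0.8] gap 0.0 t 19.9 turn [-0.004 -0.011 -0.013]
(-72, -111, 101) [-0.02 -0.02 -0.16]
(-88, -108, 101) [-0.02  0.   -0.32]
(-100, -98, 101) [-0.01  0.1  -0.44]
(-107, -85, 101) [-0.01  0.23 -0.51]
(-107, -72, 101) [-0.01  0.36 -0.51]
```

Emit:
play_rows(
  moves="-0.02 -0.02 -0.15 0 0 0 0; -0.02 -0.01 -0.23 0 0 0 0; -0.02 0 -0.32 0 0 0 0; -0.02 0.1 -0.44 0 0 0 0; -0.02 0.16 -0.48 0 0 0 0; -0.02 0.23 -0.51 0 0 0 0; -0.02 0.32 -0.51 0 0 0 0; -0.02 0.36 -0.51 0 0 0 0",
)

```text
time_s: 20.9
position: [0.4774, -0.1646, 0.1068]
tcp_rot: [-0.173, 1.569, 0.176]
ft_force: [-3.1, -9.2, 12.2]
finger_gap: 0.0001
```

Emit:
play_rows(
  moves="0 0.04 0 0 0 0 0; 0 0.05 0 0 0 0 0; 0 0.05 0 0 0 0 0",
)

```text
time_s: 21.28
position: [0.4764, -0.1617, 0.1095]
tcp_rot: [-0.176, 1.567, 0.173]
ft_force: [-0.7, -6.0, 0.9]
finger_gap: 0.0002
```

```bash
python3 -c "
from h import *
rows([])
levers()"
```

```text
now unit mm [-107.4  -72.7  109.5] F [-2.  -5.7  0.9] gap 0.0 t 21.27 turn [-0.001 -0.004  0.002]
lever 1 value 1.74 n 73
lever 2 value 0.8 n 70
3 hidden 0
4 hidden 0
```

Emit:
play_rows(
  moves="0 -0.06 0 0 0 0 0; 0.04 -0.06 0 0 0 0 0; 0.09 -0.06 0 0 0 0 0; 0.09 -0.06 0 0 0 0 0",
)

```text
time_s: 21.82
position: [0.4781, -0.1679, 0.1004]
tcp_rot: [-0.177, 1.567, 0.173]
ft_force: [1.2, -1.9, -0.1]
finger_gap: -0.0001
```

```bash
python3 -c "
from h import *
rows([(-107,-66,100)])"
```

```text
now unit mm [-107.1  -79.1  100.4] F [ 0.7 -2.1 -0.1] gap -0.0 t 21.82 turn [-0.001 -0.004  0.003]
(-107, -66, 100) [0.   0.13 0.  ]
```

Emit:
play_rows(
  moves="0.01 0.04 0 0 0 0 0; 0.01 0.08 0 0 0 0 0; 0.01 0.12 0 0 0 0 0; 0.01 0.12 0 0 0 0 0",
)

```text
time_s: 22.32
position: [0.4763, -0.1599, 0.1002]
tcp_rot: [-0.184, 1.566, 0.168]
ft_force: [4.1, -18.2, -4.1]
finger_gap: -0.0001
```

Emit:
play_rows(
  moves="0.02 0.06 0 0 0 0 0; 0.02 0.06 0 0 0 0 0",
)

```text
time_s: 22.58
position: [0.4764, -0.1597, 0.1002]
tcp_rot: [-0.194, 1.565, 0.161]
ft_force: [3.0, -25.9, -0.4]
finger_gap: -0.0001
```

```bash
python3 -c "
from h import *
rows([(-107,-66,100)])"
```

```text
now unit mm [-107.   -70.8  100.2] F [ -2.8 -25.9  -0.4] gap -0.0 t 22.57 turn [ 0.004 -0.005  0.026]
(-107, -66, 100) [ 0.    0.05 -0.  ]
```

Emit:
play_rows(
  moves="0 -0.12 0 0 0 0 0; -0.4 -0.12 0 0 0 0.03 0; -0.95 -0.12 0 0 0 0.03 0; -0.95 -0.12 0 0 0 0.03 0",
)

```text
time_s: 23.08
position: [0.4813, -0.1697, 0.1997]
tcp_rot: [-0.177, 1.559, 0.178]
ft_force: [0.2, -0.0, -0.5]
finger_gap: -0.0002
```

Emit:
play_rows(
  moves="-0.1 0.5 -0.05 0 0 0 0; -0.1 1 -0.05 0 0 0 0; -0.1 1 -0.05 0 0 0 0",
)

```text
time_s: 23.45
position: [0.4529, -0.0707, 0.2092]
tcp_rot: [-0.179, 1.56, 0.183]
ft_force: [1.1, -0.6, -0.1]
finger_gap: 0.0001
```

```bash
python3 -c "
from h import *
rows([(-112,57,150)])
levers()"
```

```text
now unit mm [-110.1   21.2  209.2] F [ 0.9 -0.8 -0.1] gap 0.0 t 23.45 turn [ 0.009  0.005 -0.002]
(-112, 57, 150) [ 0.59  0.36 -0.02]
lever 1 value 1.74 n 77
lever 2 value 0.8 n 72
3 hidden 0
4 hidden 0
```

Emit:
play_rows(
  moves="0 0.36 -0.05 0.009 0 0 0; 0 0.36 -0.05 0.009 0 0 0; 0 0.36 -0.05 0.009 0 0 0",
)

```text
time_s: 23.88
position: [0.4403, -0.0386, 0.2088]
tcp_rot: [-0.174, 1.562, 0.176]
ft_force: [0.3, 0.1, -0.7]
finger_gap: 0.0002
```

```bash
python3 -c "
from h import *
rows([(-112,57,150),(-112,57,100)])
levers()"
```

```text
now unit mm [-115.3   55.4  208.8] F [ 0.3  0.1 -0.7] gap 0.0 t 23.88 turn [-0.001  0.003 -0.001]
(-112, 57, 150) [0.59 0.02 0.03]
(-112, 57, 100) [1.09 0.02 0.03]
lever 1 value 1.74 n 76
lever 2 value 0.81 n 72
lever 3 value 1.73 n 55
4 hidden 0
```

Emit:
play_rows(
  moves="0.5 0.02 0.02 0 0 0 0; 1 0.02 0.02 0 0 0 0; 1 0.02 0.02 0 0 0 0",
)

```text
time_s: 24.3
position: [0.4393, -0.0374, 0.1058]
tcp_rot: [-0.173, 1.57, 0.174]
ft_force: [-0.6, -1.2, 1.7]
finger_gap: 0.0001
```

```bash
python3 -c "
from h import *
rows([(-111,72,99),(-108,88,99),(-98,100,99),(-85,107,99),(-73,107,99)])"
```

```text
now unit mm [-116.    56.7  105.8] F [-0.8 -1.1  1.7] gap 0.0 t 24.3 turn [-0.004 -0.008 -0.002]
(-111, 72, 99) [0.07 0.15 0.05]
(-108, 88, 99) [0.07 0.31 0.08]
(-98, 100, 99) [0.07 0.43 0.18]
(-85, 107, 99) [0.07 0.5  0.31]
(-73, 107, 99) [0.07 0.5  0.43]
```

Emit:
play_rows(
  moves="0.08 0.08 0.04 0 0 0 0; 0.08 0.16 0.05 0 0 0 0; 0.08 0.31 0.08 0 0 0 0; 0.08 0.43 0.18 0 0 0 0; 0.08 0.47 0.25 0 0 0 0; 0.08 0.5 0.32 0 0 0 0; 0.08 0.5 0.42 0 0 0 0; 0.08 0.5 0.45 0 0 0 0",
)

```text
time_s: 25.3
position: [0.4707, 0.0213, 0.0981]
tcp_rot: [-0.173, 1.574, 0.173]
ft_force: [-6.4, -1.3, 3.4]
finger_gap: -0.0001
```

```bash
python3 -c "
from h import *
rows([])
levers()"
```

```text
now unit mm [-72.3 107.   98.1] F [-6.5  0.1  3.4] gap -0.0 t 25.3 turn [-0.004 -0.012 -0.001]
lever 1 value 1.74 n 76
lever 2 value 0.8 n 71
lever 3 value 1.76 n 79
4 hidden 0
```

Emit:
play_rows(
  moves="0 0 0.04 0 0 0 0; 0 0 0.08 0 0 0 0; 0 0 0.08 0 0 0 0",
)

```text
time_s: 25.72
position: [0.4758, 0.0229, 0.0982]
tcp_rot: [-0.174, 1.579, 0.173]
ft_force: [-7.8, -2.2, 2.7]
finger_gap: -0.0002
```

Emit:
play_rows(
  moves="0 0 0.05 0 0 0 0; 0 0 0.05 0 0 0 0",
)

```text
time_s: 25.98
position: [0.4759, 0.023, 0.0981]
tcp_rot: [-0.176, 1.589, 0.171]
ft_force: [-14.4, -3.3, 8.2]
finger_gap: -0.0002
```

```bash
python3 -c "
from h import *
rows([])"
```

```text
now unit mm [-67.  107.5  98.1] F [-14.7   0.    8.2] gap -0.0 t 25.98 turn [-0.004 -0.033 -0.   ]
```

Emit:
play_rows(
  moves="0 0 -0.12 0 0 0 0; -0.5 0 -0.12 0 -0.03 0 0; -1 0 -0.12 0 -0.03 0 0; -1 0 -0.12 0 -0.03 0 0",
)

```text
time_s: 26.48
position: [0.4694, 0.022, 0.2038]
tcp_rot: [-0.172, 1.554, 0.175]
ft_force: [-0.3, -0.3, -1.5]
finger_gap: 0.0
```

Emit:
play_rows(
  moves="-0.5 0 0 0 0 0 0; -0.5 -0.4 0.5 0 0 0 0; -0.5 -0.8 1 0 0 0 0; -0.5 -0.8 1 0 0 0 0",
)

```text
time_s: 26.98
position: [0.5861, -0.0351, 0.2514]
tcp_rot: [-0.17, 1.559, 0.173]
ft_force: [-0.3, 0.4, -0.3]
finger_gap: -0.0
```

Emit:
play_rows(
  moves="0 -0.4 0.5 0 0 0 0; 0 -0.84 0.9 0 0 0 0; 0 -0.84 0.9 0 0 0 0",
)

```text
time_s: 27.35
position: [0.6939, -0.0987, 0.246]
tcp_rot: [-0.168, 1.566, 0.172]
ft_force: [-0.6, 1.1, -1.1]
finger_gap: -0.0003
```

```bash
python3 -c "
from h import *
rows([(112,-56,150)])
levers()"
```

```text
now unit mm [118.7 -59.5 246. ] F [-0.3  1.2 -1.1] gap -0.0 t 27.35 turn [-0.009 -0.002 -0.003]
(112, -56, 150) [ 0.96  0.03 -0.07]
lever 1 value 1.65 n 32
lever 2 value 0.81 n 71
lever 3 value 1.76 n 82
4 hidden 0
```

Emit:
play_rows(
  moves="0.5 0.04 -0.05 0 0 0 0; 0.96 0.04 -0.05 0 0 0 0; 0.96 0.04 -0.05 0 0 0 0",
)

```text
time_s: 27.78
position: [0.6841, -0.0934, 0.15]
tcp_rot: [-0.169, 1.569, 0.174]
ft_force: [-0.4, -0.4, 0.5]
finger_gap: 0.0001
```

Emit:
play_rows(
  moves="0.3 0 0 0 0 0 0; 0.51 0 0 0 0 0 0; 0.51 0 0 0 0 0 0",
)

```text
time_s: 28.15
position: [0.684, -0.0927, 0.101]
tcp_rot: [-0.17, 1.568, 0.175]
ft_force: [-0.3, -0.6, 1.0]
finger_gap: 0.0004
```

```bash
python3 -c "
from h import *
rows([(111,-72,99),(108,-88,99),(98,-100,99),(85,-107,99),(73,-107,99)])"
```

```text
now unit mm [110.3 -51.5 101. ] F [-0.5 -0.5  1. ] gap 0.0 t 28.15 turn [-0.005 -0.005 -0.004]
(111, -72, 99) [ 0.02 -0.21  0.01]
(108, -88, 99) [ 0.02 -0.37 -0.02]
(98, -100, 99) [ 0.02 -0.49 -0.12]
(85, -107, 99) [ 0.02 -0.56 -0.25]
(73, -107, 99) [ 0.02 -0.56 -0.37]
```

Emit:
play_rows(
  moves="0.02 -0.15 0.01 0 0 0 0; 0.02 -0.25 0 0 0 0 0; 0.02 -0.37 -0.02 0 0 0 0; 0.02 -0.49 -0.12 0 0 0 0; 0.02 -0.53 -0.19 0 0 0 0; 0.02 -0.56 -0.26 0 0 0 0; 0.02 -0.56 -0.36 0 0 0 0; 0.02 -0.56 -0.39 0 0 0 0",
)

```text
time_s: 29.15
position: [0.6605, -0.1558, 0.1003]
tcp_rot: [-0.169, 1.561, 0.175]
ft_force: [7.1, 2.2, -2.9]
finger_gap: -0.0001
```

Emit:
play_rows(
  moves="0.02 0 -0.04 0 0 0 0; 0.02 0 -0.08 0 0 0 0; 0.02 0 -0.08 0 0 0 0",
)

```text
time_s: 29.52
position: [0.6571, -0.1571, 0.1004]
tcp_rot: [-0.169, 1.551, 0.174]
ft_force: [8.9, 3.4, -1.3]
finger_gap: 0.0003
```

```bash
python3 -c "
from h import *
rows([])"
```

```text
now unit mm [  69.8 -108.2  100.4] F [ 9.4  1.3 -1.3] gap 0.0 t 29.52 turn [-0.005  0.017 -0.002]
```

Emit:
play_rows(
  moves="0 0 -0.05 0 0 0 0; 0 0 -0.07 0 0 0 0; 0 0 -0.07 0 0 0 0",
)

```text
time_s: 29.9
position: [0.6569, -0.1575, 0.1016]
tcp_rot: [-0.168, 1.536, 0.175]
ft_force: [17.5, 4.0, -8.9]
finger_gap: -0.0001
```

Emit:
play_rows(
  moves="0 0 0.12 0 0 0 0; -0.5 0 0.12 0 0 0 0; -1 0 0.12 0 0 0 0; -1 0 0.12 0 0 0 0",
)

```text
time_s: 30.4
position: [0.6683, -0.1573, 0.2089]
tcp_rot: [-0.171, 1.525, 0.171]
ft_force: [0.6, 0.1, 0.6]
finger_gap: 0.0001
```

Emit:
play_rows(
  moves="-0.6 0 0 0 0 0 0; -0.6 0 -0.5 0 0 0 0; -0.6 0 -1 0 0 0 0; -0.6 0 -1 0 0 0 0",
)

```text
time_s: 30.9
position: [0.5652, -0.1806, 0.2659]
tcp_rot: [-0.169, 1.525, 0.169]
ft_force: [-0.1, -0.0, 0.1]
finger_gap: 0.0001
```

Emit:
play_rows(
  moves="0 -0.3 -0.5 0 0 0 0; 0 -0.6 -1 0 0 0 0; 0 -0.6 -1 0 0 0 0",
)

```text
time_s: 31.28
position: [0.4787, -0.2633, 0.2632]
tcp_rot: [-0.167, 1.524, 0.165]
ft_force: [0.3, -0.2, 0.3]
finger_gap: -0.0002
```

Emit:
play_rows(
  moves="0 -0.3 -0.5 0 0 0 0; 0 -0.6 -1 0 0 0 0; 0 -0.6 -1 0 0 0 0",
)

```text
time_s: 31.65
position: [0.3921, -0.3453, 0.2597]
tcp_rot: [-0.164, 1.524, 0.161]
ft_force: [0.6, -0.3, -0.5]
finger_gap: -0.0001
```

```bash
python3 -c "
from h import *
rows([])
levers('pics/t9.png')"
```

```text
now unit mm [-230.2 -233.1  259.7] F [ 0.5 -0.5 -0.5] gap -0.0 t 31.65 turn [-0.019  0.051  0.008]
lever 1 value 1.74 n 77
lever 2 value 1.75 n 77
lever 3 value 1.76 n 84
lever 4 value 1.75 n 74
```

View pics/t9.png

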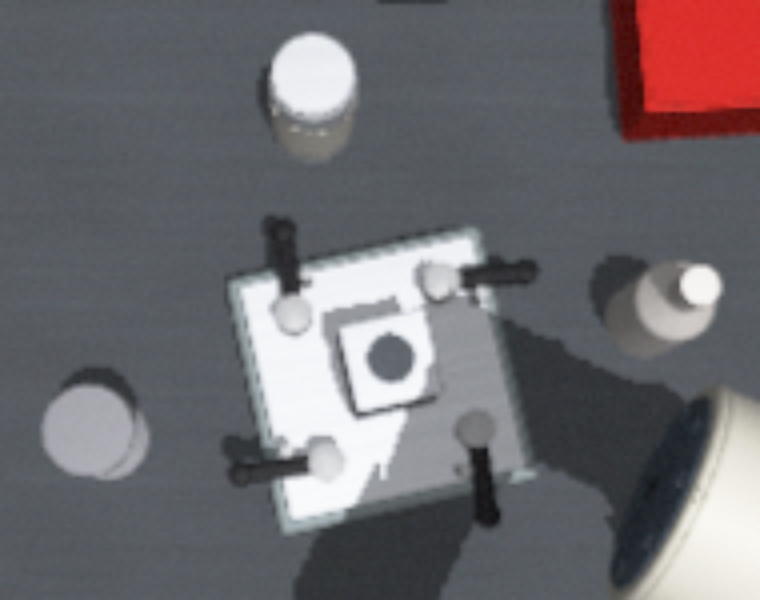

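All four levers lie against their pins, with arm ends at about (280,225), (530,270), (487,515) and (238,470). Can, bottle and spool are where they were. The arm is clear, so I'm handing in.

```bash
python3 -c "
from h import *
print(ctrl.job_done())"
```

```text
the job is handed in; nothing more can be done
None
```

All four clamping levers are home against their stop pins, and the job was handed in at 31.7 s of the 72 s. The hand-in gives no verdict.

- **First pass:** I pushed the levers with the closed fingertips in the order 1, 3, 4, 2. The top camera then read 0.70, 0.70, 0.83 and 0.81 rad for levers 1, 3, 4 and 2. Levers 1 and 3 stopped a little short of straight out (0.87), but above the 0.6 limit.
- **Second pass:** I used the same order and pressed each lever until it stopped moving and the force rose to about 11 to 26 N. Levers 1 and 3 read 1.74 and 1.73 rad before lever 4 was turned further.
- **Last check:** the levers read 1.74, 1.75, 1.76 and 1.75 rad, for levers 1 to 4. The arm was clear of everything and the wrist force was near zero.
- **Loose things:** the can, bottle and spool look unmoved in the last picture. I did not check the pendant, stepper, box or screwdriver again; the arm only passed the area high up.
- **Readings that disagreed:** lever 1 once read 1.65 rad while partly hidden by the arm; clear views before and after gave 1.74. On lever 3's second push the fingertip rose about 9 mm, with 12 N upward force for a moment. I lowered it and pressed again until the lever was home.

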